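# Close the plate capping press

### The arm

A 6-joint arm with a two-finger parallel gripper is mounted at the origin on the work surface. World frame = base frame: x ahead of the robot, y to its left, z up, the work surface at z = 0. Lengths are in m, angles in rad, forces in N, time in s.
With the tool pointing down it reaches from about 0.375 to 0.975 m from the base axis. Payload 3.8 kg.
Tool frame: the origin (TCP) lies midway between the tips of the shut fingers; the grasp point (between the pads) lies 19 mm behind it; z points along the fingers, y is the line along which they close (so a half turn about z gives the same grasp; the last joint's range is limited). The gripper opens to 85 mm and grips with 20 to 120 N. Pads are 22 mm wide; open, the fingers measure 114 mm over their backs; the gripper's body (76 mm by 85 mm) begins 54 mm behind the grasp point. The pads swing forward as they close: fully open they stand 13 mm farther back than shut.
Start: joints at [-1.249, 0.264, 1.604, -0, 1.274, -0.037], TCP at [0.237, -0.632, 0.231] pointing down, gripper open.
Joint ranges: [-2.63, 2.63], [-0.94, 2.18], [0.31, 2.57], [-1.31, 4.45], [0, 2.66], [-2.55, 2.55]. Speed limits (rad/s): [2.57, 2.57, 3.14, 3.14, 3.14, 3.14].

### API

Orientations are given as a rotation vector (axis times angle).
In Python, from workcell import bot gives the robot as it stands.
- The arm moves only by the tool jog_arm, never from a script. Its argument "motion" is a list of rows, each a list of 5 numbers: the opening, from -1 (shut) to 1 (fully open), then the shift along the tool's x, y, z in mm, then the turn about the tool's z in degrees. In form: [[claw, x, y, z, twist], ...]. A call has 1 to 10 rows; each row shifts and turns the commanded pose from where the row before left it, along the tool's axes as they then stand; what a row does not reach is not made up. A row lasts 1/12 s, in which the tool goes at most 41.7 mm and 7.16 degrees, less where a joint would pass 70% of its speed; a pose out of reach is approached as far as the arm can. A call with a gripper value outside its range is refused whole. The fingers move at their own pace and stop on an object; "force" is the grip in N (left out, the last holds). Time passes only in rows, so rows that do not move let the fingers close. It gives the time, the measured TCP pose, the force, the opening and the grip force at its end, in the units of the state.
- bot.read_state(): the state, without advancing time (a new reading comes with each control period).
- bot.read_camera(name): name is "scene" or "top" or "wrist"; returns (picture, depth): 480x640x3 uint8, red, green, blue; 480x640 float32, m along the optical axis (not along the pixel's ray), 0 where there is no reading.
- bot.get_calibration(name): a dict with "vfov" (degrees; the focal length in pixels is half the picture's height over the tangent of half this angle, whatever the lens; pixels are square), "cx", "cy" (the principal point, pixels), "dist" ([k1, k2, p1, p2, k3] as OpenCV has them; the pictures are not rectified), "rvec" (rotation vector, rad) and "tvec" (3), from world to camera coordinates, as OpenCV has them; the wrist camera has in their place "tool_from_camera" (4x4, takes a point from camera to tool coordinates, whose origin is the TCP and whose axes are the flange's). Camera axes: x right, y down, z forward; pixel columns grow to the right and rows downward; lengths in m; the calibration is good to about 2 mm. A picture is of the moment at which its call begins: read the wrist's pose just before it. get_calibration takes no time and is no camera call.
- bot.finish_job(): hands the job in; it is judged then, once.
The state is a dict: "time": time; "q": joint angles; "joint_vel": joint speeds; "joint_torque": joint torques, N m; "tool_pos": TCP position; "tcp_rot": TCP orientation; "wrist_force": force on the tool from outside, world axes, zero at the start; "torque": the same for the moment, N m; "width": opening from 0.0 (shut) to 1.0 (fully open); "grip_force": force on a finger pad.
Only numpy, scipy, OpenCV 4.12 (cv2) and the standard library are available. Lean on these libraries where they do the work, as an engineer would, in place of code of your own. Each camera call takes 0.05 s, during which the arm holds its last target. There are 200 camera calls.

### The job

Press the cap mat home on the well plate: pick up the aluminium platen by its handle, feel it over the tall guide rod of the press (which stands off centre on its foot) and lower it square, without binding or forcing the rod sideways, and with its slot over the short locating pin; then push down gently until the cap mat is fully home. Let go, leaving the platen lying level on the mat, and do not disturb the other things on the bench.

Things in the scene. Friction and masses are not known exactly. Their poses are not given: they have to be found in the camera images.
- press: white capping press fixed to the bench, base 224 x 120 x 16 mm, long along its x. Origin: centre of its underside, z up. A tall steel guide rod stands on a round eccentric foot centred at x = +85 mm, y = 0; a short locating pin, 10 mm diameter, at x = -85 mm, y = 0; both vertical. Between them a clamped well plate 128 x 86 x 30 mm (top 46 mm above the bench) with the cap mat on it
- rod_nominal (a point): point at the height of the guide rod's top (160 mm above the bench) over the centre of its foot (press x = +85 mm, y = 0). The rod's axis stands 6 mm from it sideways, in a direction that differs each time and is not measured; the rod is fast. Rod 16 mm in diameter, its last 14 mm taper evenly to 2 mm; foot 40 mm across, ends 26 mm above the bench. The rod must not be pushed with more than 12 N
- pin_top (a point): centre of the top of the locating pin, 76 mm above the bench; the last 4 mm taper from diameter 10 to 5 mm
- capmat (a joint): how far the cap mat (hard blue sheet 122 x 80 x 5 mm with stoppers below) is pushed into the wells, m: 0 = 8 mm proud, 0.008 = fully home against a stop. Starts at 0 to 0.002. A stiff push fit: about 8 N pushes it down, plus 40 N per m/s of speed; it stays where it is left and does not sink under the platen's weight
- capmat_top (a point): centre of the cap mat's upper face; 59 mm above the bench with the mat fully proud, 51 mm when it is home
- platen: loose aluminium plate 214 x 70 x 12 mm, 0.33 to 0.52 kg, balanced within 10 mm of its middle, lying flat on the bench, handle up. Origin: centre of its underside; x along its length, z up. Round bore 17.5 mm at x = +85 mm, through a square brass bush 36 x 36 x 16 mm on top (bore length 28 mm in all). At x = -85 mm a through slot 26 mm (along x) by 13.5 mm (along y)
- bore (a point): centre of the round bore at the underside of the platen (platen x = +85 mm); goes over the guide rod
- slot (a point): centre of the oblong slot at the underside of the platen (platen x = -85 mm); goes over the locating pin
- handle (a point): grip point in the upright black handle block at the middle of the platen, 36 mm above the platen's underside; the block is 60 mm long (along platen x), 20 mm thick (along platen y, grip it across this), and reaches from 12 to 50 mm above the underside
- reagent: bystander: amber bottle, 44 mm diameter, 85 mm high; origin under its centre
- timer: bystander: white bench timer 55 x 60 x 16 mm; origin under its centre
- tuberack: bystander: white tube rack 75 x 110 x 50 mm; origin under its centre
- tipbox: bystander: pipette tip box 87 x 122 x 62 mm; origin under its centre
- platestack: bystander: stack of three well plates 86 x 128 x 43 mm; origin under its centre
- pipette: bystander: pipette lying on the bench, 230 mm long, 24 mm high; origin under its body
Mind the look-alikes: they are no part of the job. What is shaped like the platen but green is not meant.

How it is judged:
By the outcome, as a careful person would: the job done as asked, in the order asked, and still so for the second after the job is handed in, with the robot touching nothing.
It also fails if it takes over 69 s, if anything falls off the work surface, if the arm or the gripper's body presses on something with over 40 N, if the wrist force passes 120 N, or if a joint passes its speed limit or range.

## Working session

There is one attempt and no reset: what is moved stays moved. The work goes in short steps, Python scripts to look and compute and a tool call to move; the robot and the scene stay as the last step left them, time stands still between calls to the robot, and variables do not carry over. Pictures are saved under pics/ and viewed, at most 10 in all, crops included, and the job is handed in when it is done.

Besides the shell and the picture viewer there is one more tool, called after "Call:" by a JSON object that holds its "op" and its "data". jog_arm: Moves the arm, as the interface text tells. Its arguments: {"type":"object","properties":{"motion":{"type":"array"},"force":{"type":"number"}},"required":["motion"]}

```bash
mkdir -p pics; ls; cat > h.py <<'E'
import numpy as np, cv2
from workcell import bot
def cal(n):
    c=bot.get_calibration(n); f=240/np.tan(np.radians(c["vfov"])/2)
    K=np.array([[f,0,c["cx"]],[0,f,c["cy"]],[0,0,1.]]); return c,K,np.array(c["dist"],float)
def pose(n,st=None):
    c,K,d=cal(n)
    if n=="wrist":
        T=np.eye(4); T[:3,:3]=cv2.Rodrigues(np.array(st["tcp_rot"],float))[0]; T[:3,3]=st["tool_pos"]
        return T@np.array(c["tool_from_camera"])
    R=cv2.Rodrigues(np.array(c["rvec"],float))[0]; T=np.eye(4); T[:3,:3]=R.T; T[:3,3]=-R.T@np.array(c["tvec"],float).ravel(); return T
def onplane(n,px,z,st=None):
    c,K,d=cal(n); T=pose(n,st)
    u=cv2.undistortPoints(np.array(px,float).reshape(-1,1,2),K,d).reshape(-1,2)
    r=np.c_[u,np.ones(len(u))]@T[:3,:3].T; return T[:3,3]+r*((z-T[2,3])/r[:,2])[:,None]
def proj(n,P,st=None):
    c,K,d=cal(n); Ti=np.linalg.inv(pose(n,st))
    return cv2.projectPoints(np.array(P,float).reshape(-1,3),cv2.Rodrigues(Ti[:3,:3])[0],Ti[:3,3],K,d)[0].reshape(-1,2)
def cloud(n,dep,st=None):
    c,K,d=cal(n);T=pose(n,st); v,u=np.mgrid[:480,:640]
    p=cv2.undistortPoints(np.c_[u.ravel(),v.ravel()].astype(float).reshape(-1,1,2),K,d).reshape(-1,2)
    return ((np.c_[p,np.ones(len(p))]*dep.reshape(-1,1))@T[:3,:3].T+T[:3,3]).reshape(480,640,3)
def snap(n,name):
    st=bot.read_state(); im,dep=bot.read_camera(n)
    cv2.imwrite(f"pics/{name}.png",im[:,:,::-1]); np.savez(f"{name}.npz",im=im,dep=dep); return st,im,dep
E
python3 - <<'E'
from h import *
for n in("top","scene"):
    st,im,d=snap(n,n+"0"); print(n,pose(n)[:3,3].round(3),cal(n)[0]["vfov"],(d>0).mean())
print(st)
print(bot.get_calibration("wrist"))
E
```

```text
pics
top [ 0.422 -0.094  1.063] 57.154474652836484 0.9959244791666667
scene [ 0.97  -0.53   0.749] 56.10939683291691 0.9961490885416666
{'time': 0.05, 'q': array([-1.24887175e+00,  2.64763938e-01,  1.60538535e+00, -3.50556429e-05,
        1.27369815e+00, -3.69004384e-02]), 'joint_vel': array([ 0.00183912, -0.00011375, -0.00021456,  0.00052325,  0.0005295 ,
        0.00172151]), 'joint_torque': array([ 2.60347178e-04, -5.17021430e+01, -3.68843865e+01,  1.83878103e-05,
        7.10344902e-03,  2.32242445e-05]), 'tool_pos': array([ 0.23679647, -0.63131475,  0.22994863]), 'tcp_rot': array([-3.08897166e+00, -5.60240506e-01,  5.54750738e-04]), 'wrist_force': array([ 0.35473672, -0.31280863,  0.46778156]), 'torque': array([-0.01385378, -0.05890383,  0.01092397]), 'grip_force': 0.0, 'width': 1.0035245804352857}
{'vfov': 71.988747970782, 'cx': 322.0111624586045, 'cy': 238.25018405885407, 'dist': array([-0.02305984,  0.        ,  0.        ,  0.        ,  0.        ]), 'tool_from_camera': array([[-5.36294532e-04, -9.65001523e-01, -2.62243727e-01,
         6.52492572e-02],
       [ 9.99999781e-01, -4.16086828e-04, -5.13911214e-04,
        -7.35884081e-04],
       [ 3.86808944e-04, -2.62243945e-01,  9.65001535e-01,
        -1.42641418e-01],
       [ 0.00000000e+00,  0.00000000e+00,  0.00000000e+00,
         1.00000000e+00]])}
```

View pics/top0.png

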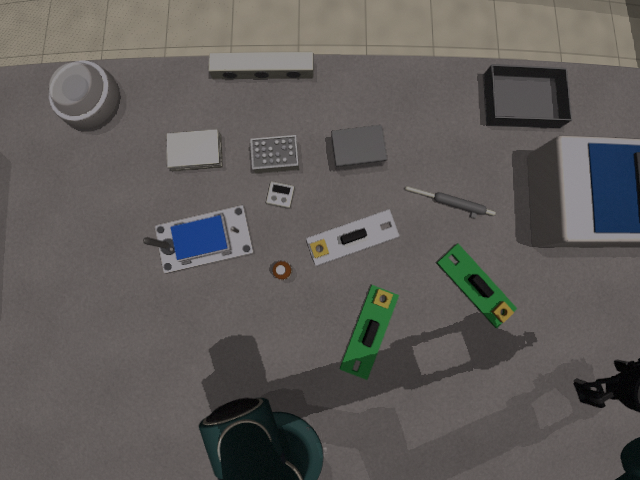

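View pics/scene0.png

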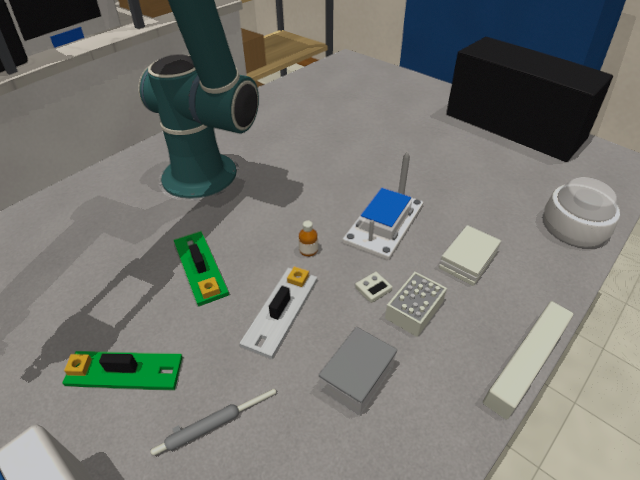

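The platen is the bare-aluminium plate at (353,237) in the top view. The two green look-alikes at (370,332) and (477,286) are not meant. Press at (205,240), with the rod top near (147,241).

```bash
cat > m.py <<'E'
from h import *
z=np.load("top0.npz"); im,d=z["im"],z["dep"]; P=cloud("top",d)
hsv=cv2.cvtColor(im,cv2.COLOR_RGB2HSV); H,S,V=[hsv[...,i].astype(int) for i in range(3)]
def box(m,zz,x0,y0,x1,y1):
    w=np.zeros_like(m);w[y0:y1,x0:x1]=1; m=(m&w).astype(np.uint8)
    n,l,s,c=cv2.connectedComponentsWithStats(m); i=1+np.argmax(s[1:,4])
    cn=max(cv2.findContours((l==i).astype(np.uint8),0,1)[0],key=cv2.contourArea)
    Q=onplane("top",cn.reshape(-1,2),zz); r=cv2.minAreaRect((Q[:,:2]*1000).astype(np.float32))
    med=np.median(P[l==i],0)
    print(c[i].round(1),s[i,4],"rect",np.round(r[0],1),np.round(r[1],1),round(r[2],1),"depthmed",med.round(4)); return c[i],r
R=(300,205,405,268)
print("bush");box((S>120)&(H<35)&(V>90),.028,*R)
print("handle");box(V<50,.05,*R)
print("plate");box((V>120),.012,*R)
print("mat");box((S>120)&(H>95)&(H<130),.058,150,200,260,280)
print("base");box((V>150)&(S<60),.016,150,195,260,280)
print("plate stack etc");
c=im[195:280,140:410]; cv2.imwrite("pics/crop0.png",cv2.resize(c,None,fx=2.9,fy=2.9,interpolation=cv2.INTER_CUBIC)[:,:,::-1])
E
python3 m.py
```

```text
bush
[319.  248.1] 174 rect [496.2 -94.9] [34.3 34.3] 18.6 depthmed [ 0.4962 -0.0948  0.0272]
handle
[352.9 236. ] 216 rect [ 522.8 -173.3] [19.5 60.3] 19.9 depthmed [ 0.5228 -0.1734  0.0486]
plate
[352.5 237. ] 2138 rect [ 524.5 -175.1] [ 69.8 213.8] 19.4 depthmed [ 0.5238 -0.1742  0.0114]
mat
[198.3 237.1] 1738 rect [518.6 185.1] [ 79.7 121.6] 12.9 depthmed [0.5185 0.1845 0.057 ]
base
[236.5 221.3] 15 rect [560.3 104.9] [ 8.6 20.6] 69.3 depthmed [0.5616 0.1034 0.0152]
plate stack etc
```

View pics/crop0.png

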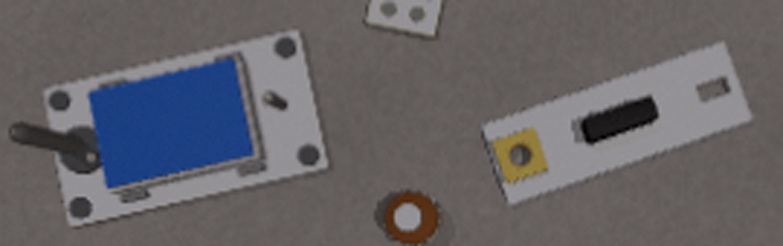

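The crop confirms it: bare aluminium plate, brass bush at left (520,155 in the crop), slot at right (713,88). Sizes come out at 214x70 and 60x19.5 mm, and heights match. Grip point is about (523,-174) mm with platen x axis at 109.4°. Press centre is about (518.6,185) mm with its axis at 102.9°. Moving over the handle.

Call:
{"op": "jog_arm", "data": {"motion": [[1, 28.6, -21.8, 0, 0], [1, 28.6, -21.8, 0, 0], [1, 28.6, -21.8, 0, 0], [1, 28.6, -21.8, 0, 0], [1, 28.6, -21.8, 0, 0], [1, 28.6, -21.8, 0, 0], [1, 28.6, -21.8, 0, 0], [1, 28.6, -21.8, 0, 0], [1, 28.6, -21.8, 0, 0], [1, 28.6, -21.8, 0, 0]]}}

```text
time: 0.93
tool_pos: [0.4286, -0.3257, 0.2309]
tcp_rot: [-3.091, -0.56, 0.001]
wrist_force: [1.3, 0.3, 0.2]
width: 0.998
grip_force: 0.0
```

Call:
{"op": "jog_arm", "data": {"motion": [[1, 28.6, -21.8, 0, 0], [1, 28.6, -21.8, 0, 0], [1, 28.6, -21.8, 0, 0], [1, 28.6, -21.8, 0, 0], [1, 28.6, -21.8, 0, 0], [1, 0, 0, 0, -7], [1, 0, 0, 0, -7], [1, 0, 0, 0, -7], [1, 0, 0, 0, -7], [1, 0, 0, 0, -7]]}}

```text
time: 1.77
tool_pos: [0.5236, -0.1747, 0.2307]
tcp_rot: [-2.774, -1.473, 0.001]
wrist_force: [-0.3, -0.4, 0.2]
width: 0.998
grip_force: 0.0
```

Call:
{"op": "jog_arm", "data": {"motion": [[1, 0, 0, 5, -7], [1, 0, 0, 5, -7], [1, 0, 0, 5, -7], [1, 0, 0, 5, -7], [1, 0, 0, 5, -7], [1, 0, 0, 5, -7], [1, 0, 0, 5, -7], [1, 0, 0, 5, -4.8], [1, 0, 0, 0, 0], [1, 0, 0, 0, 0]]}}

```text
time: 2.6
tool_pos: [0.5233, -0.175, 0.1906]
tcp_rot: [-1.819, -2.56, 0.001]
wrist_force: [-0.4, -1.2, 0.6]
width: 0.997
grip_force: 0.0
```

```bash
cat > w.py <<'E'
from h import *
import sys
st,im,d=snap("wrist",sys.argv[1]); P=cloud("wrist",d,st)
Rt=cv2.Rodrigues(st["tcp_rot"])[0]; print("tcp",st["tool_pos"].round(4),"yawx",np.degrees(np.arctan2(Rt[1,0],Rt[0,0])).round(2),"z",Rt[:,2].round(4),"F",st["wrist_force"].round(2),st["time"])
hsv=cv2.cvtColor(im,cv2.COLOR_RGB2HSV); H,S,V=[hsv[...,i].astype(int) for i in range(3)]
def box(nm,m,zz):
    n,l,s,c=cv2.connectedComponentsWithStats(m.astype(np.uint8)); i=1+np.argmax(s[1:,4])
    cn=max(cv2.findContours((l==i).astype(np.uint8),0,1)[0],key=cv2.contourArea)
    Q=onplane("wrist",cn.reshape(-1,2),zz,st); r=cv2.minAreaRect((Q[:,:2]*1000).astype(np.float32))
    print(nm,c[i].round(1),s[i,4],"rect",np.round(r[0],1),np.round(r[1],1),round(r[2],1),"med",np.median(P[l==i],0).round(4))
box("bush",(S>120)&(H<35)&(V>90)&(P[...,2]>.018)&(P[...,2]<.035),.028)
box("handle",(V<60)&(P[...,2]>.042)&(P[...,2]<.056),.05)
box("plate",(P[...,2]>.006)&(P[...,2]<.06)&(abs(P[...,0]-.524)<.15)&(P[...,1]<0),.012)
E
python3 w.py w0
```

```text
tcp [ 0.5233 -0.175   0.1906] yawx 109.21 z [-1.5e-03  6.0e-04 -1.0e+00] F [-0.43 -1.16  0.57] 2.6
bush [321.1 127.8] 1263 rect [493.6 -96.2] [33.9 34.5] 19.2 med [ 0.4931 -0.0949  0.028 ]
handle [ 64.9 184.9] 1703 rect [ 300.4 -212.5] [22.7 61.3] 69.1 med [ 0.299  -0.213   0.0496]
plate [321.6 206.9] 14412 rect [ 522.1 -175.4] [ 70.1 213.8] 19.5 med [ 0.5181 -0.1612  0.0123]
```

View pics/w0.png

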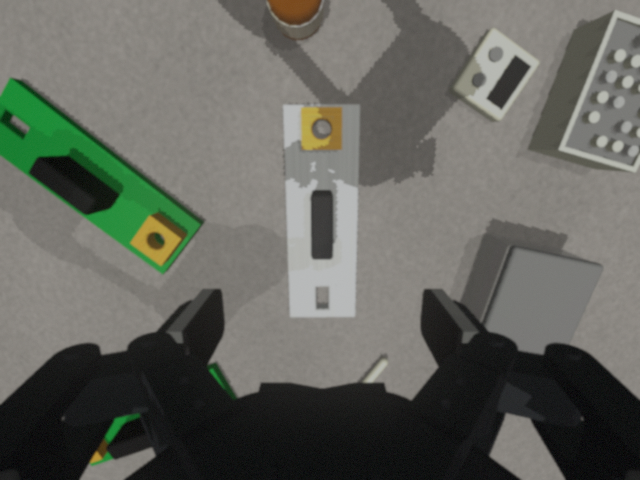

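The wrist view shows the platen centred under the tool: handle at (321,224), bush (321,128), slot (322,297). It agrees with the top view within 1.5 mm. Descending to grasp.

Call:
{"op": "jog_arm", "data": {"motion": [[1, 0, 0, 30, 0], [1, 0, 0, 35, 0], [1, 0, 0, 35, 0], [1, 0, 0, 30, 0], [1, 0, 0, 22, 0], [1, 0, 0, 14, 0], [1, 0, 0, 6, 0], [1, 0, 0, 0, 0], [-1, 0, 0, 0, 0], [-1, 0, 0, 0, 0]], "force": 80}}

```text
time: 3.48
tool_pos: [0.5253, -0.1758, 0.0209]
tcp_rot: [1.815, 2.561, 0.001]
wrist_force: [1.2, 0.3, 1.0]
width: 0.75
grip_force: 0.0
```

Call:
{"op": "jog_arm", "data": {"motion": [[-1, 0, 0, 0, 0], [-1, 0, 0, 0, 0], [-1, 0, 0, 0, 0], [-1, 0, 0, 0, 0], [-1, 0, 0, 0, 0], [-1, 0, 0, 0, 0], [-1, 0, 0, 0, 0]]}}

```text
time: 4.07
tool_pos: [0.5245, -0.1756, 0.0204]
tcp_rot: [1.815, 2.562, 0.0]
wrist_force: [-1.9, -0.4, 6.5]
width: 0.219
grip_force: 80.1
```

Call:
{"op": "jog_arm", "data": {"motion": [[-1, 0, 0, -3, 0], [-1, 0, 0, -10, 0], [-1, 0, 0, -20, 0], [-1, 0, 0, -30, 0], [-1, 0, 0, -35, 0], [-1, 0, 0, -35, 0], [-1, 0, 0, -35, 0], [-1, 0, 0, -30, 0], [-1, 0, 0, -15, 0], [-1, 0, 0, -7, 0]]}}

```text
time: 4.9
tool_pos: [0.5251, -0.1756, 0.2431]
tcp_rot: [1.813, 2.559, 0.002]
wrist_force: [0.9, -0.5, -4.4]
width: 0.222
grip_force: 78.9
```

Call:
{"op": "jog_arm", "data": {"motion": [[-1, 10, 4, 0, 0], [-1, 20, 7, 0, 0], [-1, 30, 11, 0, 0], [-1, 33, 12, 0, 0], [-1, 34, 13, 0, 0], [-1, 34, 13, 0, 0], [-1, 33, 12, 0, 0], [-1, 33, 12, 0, 0], [-1, 28, 10, 0, 0], [-1, 20, 8, 0, 0]]}}

```text
time: 5.73
tool_pos: [0.5262, 0.1212, 0.2362]
tcp_rot: [-1.811, -2.561, 0.004]
wrist_force: [-0.5, -0.9, -4.6]
width: 0.218
grip_force: 78.7
```

Call:
{"op": "jog_arm", "data": {"motion": [[-1, 15, 5, 0, 0], [-1, 0, 0, 0, 2], [-1, 0, 0, 0, 2.3], [-1, 0, 0, 0, 2], [-1, 0, 0, 0, 0], [-1, 0, 0, 0, 0], [-1, 0, 0, 0, 0]]}}

```text
time: 6.32
tool_pos: [0.5276, 0.1339, 0.2377]
tcp_rot: [-1.952, -2.459, 0.003]
wrist_force: [-0.3, 0.0, -4.7]
width: 0.221
grip_force: 78.8
```

```bash
python3 - <<'E'
from h import *
st,im,d=snap("wrist","w1"); Rt=cv2.Rodrigues(st["tcp_rot"])[0]
print(st["tool_pos"].round(4),"yawx",np.degrees(np.arctan2(Rt[1,0],Rt[0,0])).round(2),"F",st["wrist_force"].round(2),"M",st["torque"].round(3),st["time"],st["width"])
big=cv2.resize(im[0:300],(800,375)); cv2.imwrite("pics/w1b.png",big[:,:,::-1])
E
```

```text
[0.5276 0.1339 0.2377] yawx 103.11 F [-0.28  0.01 -4.7 ] M [-0.018  0.005 -0.032] 6.3167 0.2211015634512466
```

View pics/w1.png

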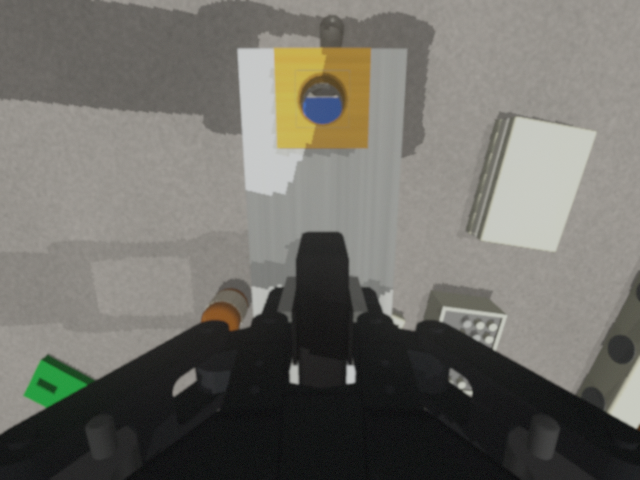

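Bore is at (322,99), with the blue mat visible through it. The rod tip peeks out past the plate near (332,20). I'll measure both in the same frame so the calibration bias cancels.

```bash
python3 - <<'E'
from h import *
st=bot.read_state(); z=np.load("w1.npz"); im,d=z["im"],z["dep"]; P=cloud("wrist",d,st)
hsv=cv2.cvtColor(im,cv2.COLOR_RGB2HSV); H,S,V=[hsv[...,i].astype(int) for i in range(3)]
zu=st["tool_pos"][2]-.0204
m=((S>120)&(H<35)&(V>60)&(abs(P[...,2]-zu-.028)<.012)).astype(np.uint8); m[160:]=0
cs,h=cv2.findContours(m,cv2.RETR_CCOMP,cv2.CHAIN_APPROX_NONE)
outer=max((i for i in range(len(cs)) if h[0,i,3]<0),key=lambda i:cv2.contourArea(cs[i]))
inner=max((i for i in range(len(cs)) if h[0,i,3]>=0),key=lambda i:cv2.contourArea(cs[i]))
o=onplane("wrist",cs[outer].reshape(-1,2),zu+.028,st); r=cv2.minAreaRect((o[:,:2]*1000).astype(np.float32)); print("bush",r)
i_=onplane("wrist",cs[inner].reshape(-1,2),zu+.028,st); print("bore top",cv2.fitEllipse((i_[:,:2]*1000).astype(np.float32)))
print("bush z",np.median(P[m>0],0).round(4), zu+.028)
np.set_printoptions(linewidth=250)
print((P[8:50:2,316:348:2,2]*1000).round(0).astype(int))
cv2.imwrite("pics/tip.png",cv2.resize(im[0:60,290:380],(720,480),interpolation=cv2.INTER_NEAREST)[:,:,::-1])
E
```

```text
bush ((507.5337829589844, 216.68426513671875), (35.21683883666992, 35.40420150756836), 13.063863754272461)
bore top ((507.7958679199219, 215.14988708496094), (15.967303276062012, 16.9139461517334), 98.17878723144531)
bush z [0.5073 0.2194 0.2457] 0.2456940812034316
[[  1   1   0   0   0   1  -2  -1   0  -2   1   1   0   1   0   0]
 [  0   0   0  -1   0   2   1   0  -2   1   1   0  -1   1   2   3]
 [  1  -1   2   0  -1   0   2   1   1   0   1   0   1   2   1   0]
 [  0   0   1   1   0   1   0   0   0  -1   1   2   1   1   0   0]
 [  2  -1   1   2   1 148 151 154 152 154 149   2   1   1   0   1]
 [  2  -1   1   2 150 152 156 160 162 159 154 150 147  -1   1   0]
 [  1   0  -1  -1 152 155 158 162 161 160 155 153 148  -2   0   0]
 [ -1   0   0 149 153 155 159 161 159 159 156 154 151 147   1   0]
 [ -1   1 147 150 154 157 158 159 159 157 156 154 151 149   1   0]
 [ -1   1 147 150 153 154 157 157 158 157 156 154 151 149  -1   1]
 [  0  -1 147 150 153 155 156 157 156 156 155 154 151 149   1   1]
 [  2   1 146 149 151 155 153 154 154 154 155 153 150 148   0   1]
 [  0   0 146 149 150 152 153 153 153 154 154 151 150 149 381   0]
 [ -1   1 143 149 150 151 152 153 153 151 151 150 149 148  -1   1]
 [ -1   0 139 146 148 151 150 151 152 152 151 149 147 142   0   2]
 [  0   1 132 142 146 147 149 149 149 148 146 148 147 138   0   1]
 [  1   2 127 136 145 146 148 147 148 148 146 144 138  -1   0  -1]
 [  0   0 124 133 140 142 145 145 145 144 141 139 133   0  -1   0]
 [  2   1  -1 129 136 139 141 139 141 140 137 136 126   1   2   1]
 [  0   2   0 125 132 134 137 136 136 134 132 131 121   1   0   0]
 [245 246 245 246 246 247 246 245 246 246 246 245 246 246 246 245]]
```

View pics/tip.png

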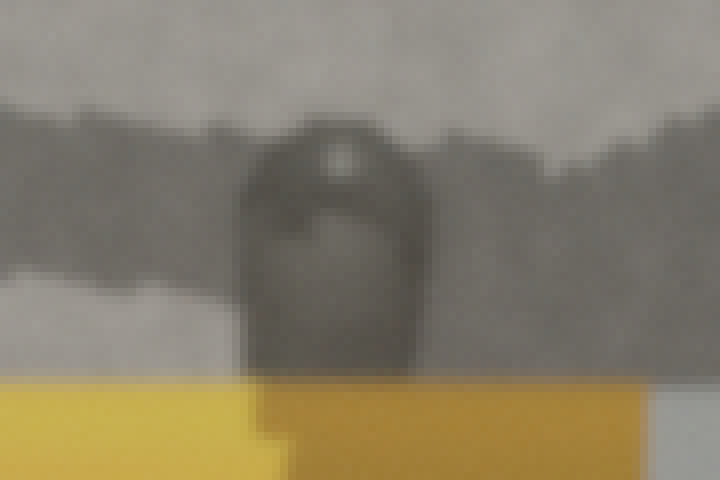

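Rod tip flat is at (332.1,19.5) in the picture, depth height 160 mm as it should be. The bush outline is the better bore estimate, because the bore's far wall biases the hole.

```bash
python3 - <<'E'
from h import *
st=bot.read_state(); z=np.load("w1.npz"); im,d=z["im"],z["dep"]; P=cloud("wrist",d,st)
tip=onplane("wrist",[(332.1,19.5)],.160,st)[0]*1000; print("tip",tip.round(1))
# plate tilt
R=cv2.Rodrigues(st["tcp_rot"])[0]; L=(P-st["tool_pos"])@R*1000
zu=st["tool_pos"][2]-.0204
m=(abs(P[...,2]-zu-.012)<.004)&(abs(L[...,1])<33)&(L[...,0]>20)&(L[...,0]<105)
A=np.c_[L[m][:,:2],np.ones(m.sum())]; c=np.linalg.lstsq(A,P[m][:,2]*1000,rcond=None)[0]; print("tilt slope deg x,y",np.degrees(c[:2]).round(2),m.sum(),"z at centre",c[2].round(2),"expect",(zu+.012)*1000)
b=np.array([507.5,216.7]); D=tip[:2]-b; print("D world",D.round(2),"tool",(D@R[:2,0]).round(2),(D@R[:2,1]).round(2))
# press axis: pin from top view, rod foot check
T0=np.load("top0.npz"); im=T0["im"]; P0=cloud("top",T0["dep"])
mm=(P0[...,2]>.070)&(P0[...,2]<.080)&(abs(P0[...,0]-.5376)<.02)&(abs(P0[...,1]-.102)<.02)
print("pin",np.median(P0[mm],0).round(4),mm.sum(),"nom rod wrt", tip[:2]-np.array([499.6,268]))
for p in P0[mm]: print(p.round(4))
E
```

```text
tip [500.5 272.5 160. ]
tilt slope deg x,y [ 0.02 -0.13] 19660 z at centre 229.75 expect 229.69408120343164
D world [-6.98 55.75] tool 55.89 5.83
pin [0.538  0.103  0.0739] 15 nom rod wrt [0.91854199 4.45356011]
[0.5425 0.1058 0.0718]
[0.5422 0.103  0.0743]
[0.5422 0.1006 0.0749]
[0.54   0.1076 0.0739]
[0.5401 0.1054 0.0734]
[0.5395 0.1021 0.0785]
[0.54   0.1008 0.0738]
[0.5377 0.1076 0.0739]
[0.5372 0.1043 0.0785]
[0.5373 0.1023 0.0773]
[0.5377 0.1006 0.0741]
[0.538  0.0988 0.0719]
[0.5358 0.1058 0.0709]
[0.5356 0.1033 0.072 ]
[0.5355 0.1007 0.0736]
```

Platen is level in the grip. Rod tip is 55.9 mm ahead of the bore and 5.8 mm along tool y. Next I'll step back so the same camera can see the pin, which fixes the yaw.

Call:
{"op": "jog_arm", "data": {"motion": [[-1, -12, 0, 0, 0], [-1, -25, 0, 0, 0], [-1, -32, 0, 0, 0], [-1, -34, 0, 0, 0], [-1, -34, 0, 0, 0], [-1, -32, 0, 0, 0], [-1, -20, 0, 0, 0], [-1, -8, 0, 0, 0], [-1, 0, 0, 0, 0], [-1, 0, 0, 0, 0]]}}

```text
time: 7.2
tool_pos: [0.5729, -0.0583, 0.2391]
tcp_rot: [-1.956, -2.457, -0.0]
wrist_force: [0.0, 0.6, -3.9]
width: 0.222
grip_force: 78.7
```

```bash
python3 - <<'E'
from h import *
st,im,d=snap("wrist","w2"); P=cloud("wrist",d,st); R=cv2.Rodrigues(st["tcp_rot"])[0]
print(st["tool_pos"].round(4),"yawx",np.degrees(np.arctan2(R[1,0],R[0,0])).round(2),st["time"])
m=(abs(P[...,2]-.0745)<.005)&(abs(P[...,0]-.5376)<.015)&(abs(P[...,1]-.102)<.015)
v,u=np.nonzero(m); print(m.sum(),u.min(),u.max(),v.min(),v.max(),np.median(P[m],0))
t=m&(P[...,2]>.0735); v,u=np.nonzero(t); print("top px",u.mean(),v.mean(), onplane("wrist",[(u.mean(),v.mean())],.0755,st))
w=(abs(P[...,2]-.058)<.006)&(abs(P[...,1]-.185)<.08); print("mat",w.sum())
y0=max(0,int(v.mean())-30); x0=int(u.mean())-45
cv2.imwrite("pics/pin.png",cv2.resize(im[y0:y0+60,x0:x0+90],(720,480),interpolation=cv2.INTER_NEAREST)[:,:,::-1]); print(x0,y0)
E
```

```text
[ 0.5729 -0.0583  0.2391] yawx 102.98 7.2
124 318 328 23 37 [0.53591605 0.10035557 0.07406032]
top px 322.90909090909093 28.649350649350648 [[0.53585752 0.10078644 0.0755    ]]
mat 586
277 0
```

View pics/pin.png

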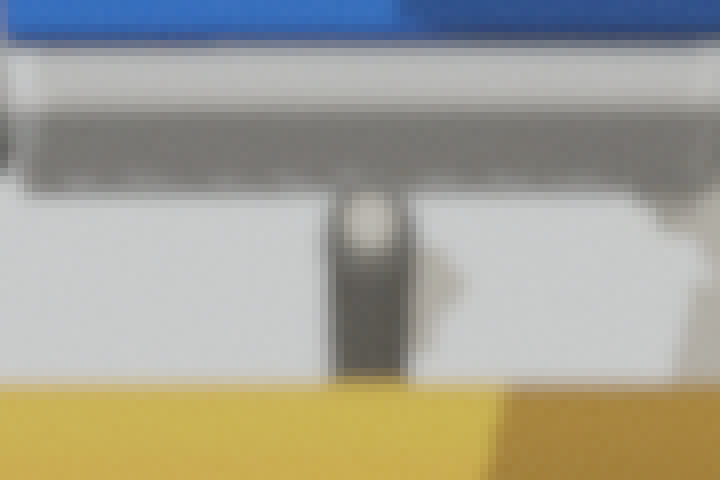

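Pin top is at pixel (322.6,27.2), i.e. (535.5,101.8) mm. Rod (500.5,272.5) implies an offset of 5.9 mm from nominal against 6 mm given, so this is consistent. Required yaw is 101.6°. Moving over the rod.

Call:
{"op": "jog_arm", "data": {"motion": [[-1, 12, 0, 0, 0.7], [-1, 25, 0, 0, 0.7], [-1, 32, 0, 0, 0], [-1, 34, 0, 0, 0], [-1, 34, 0, 0, 0], [-1, 34, 0, 0, 0], [-1, 34, 0, 0, 0], [-1, 28, 0, 0, 0], [-1, 15, 0, 0, 0], [-1, 5, 0, 0, 0]]}}

```text
time: 8.08
tool_pos: [0.5197, 0.1937, 0.2394]
tcp_rot: [-1.977, -2.44, -0.001]
wrist_force: [-0.6, -0.9, -4.4]
width: 0.223
grip_force: 78.7
```

Call:
{"op": "jog_arm", "data": {"motion": [[-1, 0, 0, 10, 0], [-1, 0, 0, 10, 0], [-1, 0, 0, 10, 0], [-1, 0, 0, 4, 0], [-1, 0, 0, 0, 0], [-1, 0, 0, 0, 0]]}}

```text
time: 8.58
tool_pos: [0.5212, 0.1886, 0.2043]
tcp_rot: [-1.985, -2.433, 0.002]
wrist_force: [0.6, -1.3, -4.9]
width: 0.219
grip_force: 78.8
```

```bash
cat > t.py <<'E'
from h import *
ROD=np.array([500.5,272.5]); 
def rep(st):
    R=cv2.Rodrigues(st["tcp_rot"])[0]; yaw=np.degrees(np.arctan2(R[1,0],R[0,0]))
    t=st["tool_pos"]*1000; b=t[:2]+85.2*R[:2,0]-.8*R[:2,1]; D=ROD-b
    f=R.T@st["wrist_force"]
    print("t",round(st["time"],2),"tcp",t.round(1),"under",round(t[2]-20.4,1),"yaw",yaw.round(2),"go tool x,y",(D@R[:2,0]).round(2),(D@R[:2,1]).round(2),"Ftool",f.round(2),"Mtool",(R.T@st["torque"]).round(3),"tilt",np.degrees(R[:2,2]).round(2))
rep(bot.read_state())
E
python3 - <<'E'
from t import *
st,im,d=snap("wrist","w3"); rep(st)
cv2.imwrite("pics/bore.png",cv2.resize(im[40:160,240:400],(800,600),interpolation=cv2.INTER_CUBIC)[:,:,::-1])
E
```

```text
t 8.58 tcp [521.2 188.6 204.3] under 183.9 yaw 101.58 go tool x,y 1.13 -2.67 Ftool [-1.38  0.36  4.93] Mtool [ 0.028 -0.084  0.018] tilt [-0.1  -0.04]
t 8.58 tcp [521.2 188.6 204.3] under 183.9 yaw 101.58 go tool x,y 1.13 -2.67 Ftool [-1.38  0.36  4.93] Mtool [ 0.028 -0.084  0.018] tilt [-0.1  -0.04]
```

View pics/bore.png

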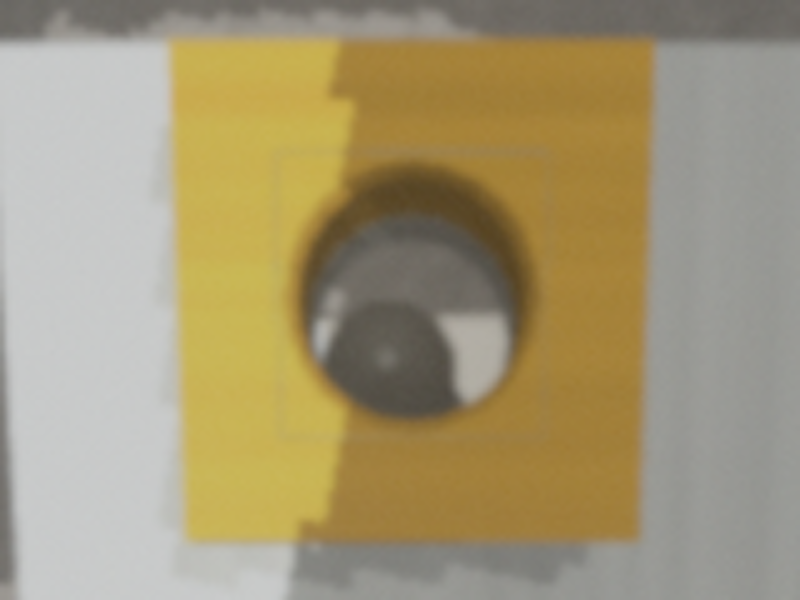

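The rod tip shows through the bore at crop (387,357), so I can measure the offset directly.

```bash
cat > b.py <<'E'
from t import *
def bush(im,d,st):
    P=cloud("wrist",d,st); hsv=cv2.cvtColor(im,cv2.COLOR_RGB2HSV); H,S,V=[hsv[...,i].astype(int) for i in range(3)]
    zu=st["tool_pos"][2]-.0204
    m=((S>110)&(H<35)&(V>50)&(abs(P[...,2]-zu-.028)<.012)).astype(np.uint8); m[160:]=0
    c=max(cv2.findContours(m,0,1)[0],key=cv2.contourArea).reshape(-1,2)
    o=onplane("wrist",c,zu+.028,st); r=cv2.minAreaRect((o[:,:2]*1000).astype(np.float32)); return r
if __name__=="__main__":
    st=bot.read_state(); z=np.load("w3.npz"); r=bush(z["im"],z["dep"],st); print(r)
    tip=onplane("wrist",[(240+387/5-.4,40+357/5-.4)],.160,st)[0]*1000
    R=cv2.Rodrigues(st["tcp_rot"])[0]; D=tip[:2]-np.array(r[0]); print("tip",tip.round(1),"tool go",(D@R[:2,0]).round(2),(D@R[:2,1]).round(2)); 
    b=np.array(r[0])-st["tool_pos"][:2]*1000; print("bush in tool",b@R[:2,:2])
    rep(st)
E
python3 b.py
```

```text
t 8.63 tcp [521.7 188.9 205. ] under 184.6 yaw 101.59 go tool x,y 0.96 -3.2 Ftool [ 0.02 -0.53  4.32] Mtool [-0.023  0.014 -0.001] tilt [-0.02 -0.01]
((503.459716796875, 272.18511962890625), (35.33197021484375, 35.40543746948242), 11.554339408874512)
tip [500.6 272.8 160. ] tool go 1.17 -2.69
bush in tool [85.25256069 -1.16445438]
t 8.63 tcp [521.7 188.9 205. ] under 184.6 yaw 101.59 go tool x,y 0.96 -3.2 Ftool [ 0.02 -0.53  4.32] Mtool [-0.023  0.014 -0.001] tilt [-0.02 -0.01]
```

Call:
{"op": "jog_arm", "data": {"motion": [[-1, 1.1, -2.8, 0, 0], [-1, 0, 0, 6, 0], [-1, 0, 0, 6, 0], [-1, 0, 0, 6, 0], [-1, 0, 0, 3, 0], [-1, 0, 0, 3, 0], [-1, 0, 0, 3, 0], [-1, 0, 0, 2, 0], [-1, 0, 0, 0, 0], [-1, 0, 0, 0, 0]]}}

```text
time: 9.47
tool_pos: [0.5186, 0.1902, 0.1762]
tcp_rot: [-1.984, -2.435, 0.0]
wrist_force: [-0.4, 0.1, -4.3]
width: 0.219
grip_force: 78.8
```

```bash
python3 t.py
```

```text
t 9.47 tcp [518.6 190.2 176.2] under 155.8 yaw 101.66 go tool x,y -0.93 -0.26 Ftool [ 0.18 -0.33  4.34] Mtool [ 0.044 -0.011 -0.013] tilt [-0.01 -0.  ]
```

Call:
{"op": "jog_arm", "data": {"motion": [[-1, 0, 0, 2, 0], [-1, 0, 0, 2, 0], [-1, 0, 0, 2, 0], [-1, 0, 0, 0, 0], [-1, 0, 0, 0, 0]]}}

```text
time: 9.88
tool_pos: [0.5184, 0.1901, 0.1701]
tcp_rot: [-1.984, -2.435, 0.001]
wrist_force: [-0.2, -0.2, -4.8]
width: 0.222
grip_force: 78.8
```

```bash
python3 t.py
```

```text
t 9.88 tcp [518.4 190.1 170.1] under 149.7 yaw 101.66 go tool x,y -0.88 -0.03 Ftool [-0.12 -0.21  4.8 ] Mtool [-0.04  -0.049 -0.012] tilt [-0.03 -0.01]
```

Call:
{"op": "jog_arm", "data": {"motion": [[-1, 0, 0, 1, 0], [-1, 0, 0, 1, 0], [-1, 0, 0, 1, 0], [-1, 0, 0, 0, 0], [-1, 0, 0, 0, 0]]}}

```text
time: 10.3
tool_pos: [0.5185, 0.1901, 0.1672]
tcp_rot: [-1.984, -2.436, 0.0]
wrist_force: [0.7, 0.0, -6.0]
width: 0.226
grip_force: 78.7
```

```bash
python3 t.py
```

```text
t 10.3 tcp [518.5 190.1 167.2] under 146.8 yaw 101.66 go tool x,y -0.9 -0.17 Ftool [-0.14  0.72  6.  ] Mtool [-0.044 -0.155  0.016] tilt [-0.01 -0.  ]
```

Call:
{"op": "jog_arm", "data": {"motion": [[-1, 0, 0, 0.8, 0], [-1, 0, 0, 0.8, 0], [-1, 0, 0, 0.8, 0], [-1, 0, 0, 0, 0]]}}

```text
time: 10.63
tool_pos: [0.5185, 0.1899, 0.1647]
tcp_rot: [1.984, 2.435, -0.001]
wrist_force: [0.7, -0.5, -4.0]
width: 0.22
grip_force: 78.7
```

```bash
python3 t.py; python3 -c "
from t import *
for i in range(2):
    bot.read_camera('wrist'); rep(bot.read_state())"
```

```text
t 10.63 tcp [518.5 189.9 164.7] under 144.3 yaw 101.66 go tool x,y -0.71 -0.12 Ftool [-0.58  0.58  4.  ] Mtool [ 0.014 -0.159  0.038] tilt [-0.01 -0.02]
t 10.63 tcp [518.5 189.9 164.7] under 144.3 yaw 101.66 go tool x,y -0.71 -0.12 Ftool [-0.58  0.58  4.  ] Mtool [ 0.014 -0.159  0.038] tilt [-0.01 -0.02]
t 10.68 tcp [518.5 189.9 164.8] under 144.4 yaw 101.66 go tool x,y -0.69 -0.15 Ftool [-1.33  0.38  4.49] Mtool [-0.026 -0.103 -0.03 ] tilt [-0.01 -0.02]
t 10.73 tcp [518.5 189.9 164.8] under 144.4 yaw 101.66 go tool x,y -0.7 -0.14 Ftool [-1.9  -0.34  4.83] Mtool [ 0.003 -0.255 -0.053] tilt [-0.01 -0.02]
```

Light contact now pushes the platen toward −x, which agrees with the vision residual. Shifting a little and continuing.

Call:
{"op": "jog_arm", "data": {"motion": [[-1, -0.5, 0, 0, 0], [-1, 0, 0, 1, 0], [-1, 0, 0, 1.5, 0], [-1, 0, 0, 1.5, 0], [-1, 0, 0, 1.5, 0], [-1, 0, 0, 0, 0], [-1, 0, 0, 0, 0]]}}

```text
time: 11.32
tool_pos: [0.5185, 0.1897, 0.1591]
tcp_rot: [-1.984, -2.435, 0.0]
wrist_force: [-0.1, -0.1, -4.8]
width: 0.216
grip_force: 78.7
```

```bash
cat > a.py <<'E'
from t import *
F=[];M=[]
st=bot.read_state()
for i in range(6):
    bot.read_camera('wrist'); st=bot.read_state(); R=cv2.Rodrigues(st["tcp_rot"])[0]; F.append(R.T@st["wrist_force"]); M.append(R.T@st["torque"])
rep(st); print("meanF",np.mean(F,0).round(2),"M",np.mean(M,0).round(3))
E
python3 a.py | tail -2
```

```text
t 11.62 tcp [518.7 189.7 159.5] under 139.1 yaw 101.66 go tool x,y -0.4 -0.32 Ftool [-0.4  -0.25  4.06] Mtool [ 0.018 -0.116 -0.036] tilt [0.01 0.  ]
meanF [0.05 0.03 4.3 ] M [ 0.007 -0.019 -0.004]
```

No side load. Lowering further.

Call:
{"op": "jog_arm", "data": {"motion": [[-1, 0, 0, 2, 0], [-1, 0, 0, 2, 0], [-1, 0, 0, 2, 0], [-1, 0, 0, 2, 0], [-1, 0, 0, 2, 0], [-1, 0, 0, 2, 0], [-1, 0, 0, 2, 0], [-1, 0, 0, 1, 0], [-1, 0, 0, 0, 0]]}}

```text
time: 12.37
tool_pos: [0.5184, 0.1896, 0.144]
tcp_rot: [-1.984, -2.435, 0.001]
wrist_force: [-1.1, -0.1, -5.3]
width: 0.215
grip_force: 78.7
```

```bash
python3 a.py | tail -2
```

```text
t 12.67 tcp [518.8 189.7 144.6] under 124.2 yaw 101.66 go tool x,y -0.37 -0.34 Ftool [-0.73 -0.74  4.42] Mtool [-0.037 -0.191  0.019] tilt [0.02 0.  ]
meanF [-0.19 -0.06  4.56] M [ 0.014 -0.031  0.004]
```

Call:
{"op": "jog_arm", "data": {"motion": [[-1, 0, 0, 2, 0], [-1, 0, 0, 2.5, 0], [-1, 0, 0, 2.5, 0], [-1, 0, 0, 2.5, 0], [-1, 0, 0, 2.5, 0], [-1, 0, 0, 2.5, 0], [-1, 0, 0, 2.5, 0], [-1, 0, 0, 2, 0], [-1, 0, 0, 1, 0], [-1, 0, 0, 0, 0]]}}

```text
time: 13.5
tool_pos: [0.5184, 0.1896, 0.124]
tcp_rot: [-1.984, -2.435, 0.001]
wrist_force: [0.2, -0.4, -5.0]
width: 0.219
grip_force: 78.7
```

```bash
python3 a.py | tail -2
```

```text
t 13.8 tcp [518.8 189.7 124.6] under 104.2 yaw 101.66 go tool x,y -0.39 -0.37 Ftool [0.51 0.09 4.73] Mtool [ 0.002  0.049 -0.005] tilt [0.02 0.01]
meanF [-0.15  0.15  4.41] M [-0.017 -0.076 -0.013]
```

Call:
{"op": "jog_arm", "data": {"motion": [[-1, 0, 0, 2, 0], [-1, 0, 0, 3, 0], [-1, 0, 0, 3, 0], [-1, 0, 0, 3, 0], [-1, 0, 0, 3, 0], [-1, 0, 0, 3, 0], [-1, 0, 0, 3, 0], [-1, 0, 0, 2, 0], [-1, 0, 0, 1, 0], [-1, 0, 0, 0, 0]]}}

```text
time: 14.63
tool_pos: [0.5184, 0.1896, 0.101]
tcp_rot: [-1.984, -2.435, 0.001]
wrist_force: [-0.2, -0.2, -4.8]
width: 0.223
grip_force: 78.7
```

Call:
{"op": "jog_arm", "data": {"motion": [[-1, 0, 0, 1, 0], [-1, 0, 0, 1, 0], [-1, 0, 0, 1, 0], [-1, 0, 0, 1, 0], [-1, 0, 0, 1, 0], [-1, 0, 0, 1, 0], [-1, 0, 0, 0, 0]]}}

```text
time: 15.22
tool_pos: [0.5184, 0.1896, 0.0951]
tcp_rot: [-1.984, -2.435, 0.0]
wrist_force: [-0.7, 0.5, -4.3]
width: 0.219
grip_force: 78.7
```

```bash
python3 a.py | tail -2
```

```text
t 15.52 tcp [518.7 189.7  95.4] under 75.0 yaw 101.66 go tool x,y -0.41 -0.28 Ftool [-0.78 -0.07  4.54] Mtool [ 0.011 -0.177  0.001] tilt [0.01 0.  ]
meanF [0.1  0.15 4.72] M [ 0.001 -0.026 -0.009]
```

Call:
{"op": "jog_arm", "data": {"motion": [[-1, 0, 0, 1, 0], [-1, 0, 0, 1, 0], [-1, 0, 0, 1, 0], [-1, 0, 0, 0, 0], [-1, 0, 0, 0, 0]]}}

```text
time: 15.93
tool_pos: [0.5185, 0.1896, 0.0922]
tcp_rot: [-1.984, -2.435, 0.0]
wrist_force: [-0.4, -0.1, -4.2]
width: 0.218
grip_force: 78.7
```

Call:
{"op": "jog_arm", "data": {"motion": [[-1, 0, 0, 1, 0], [-1, 0, 0, 1, 0], [-1, 0, 0, 1, 0], [-1, 0, 0, 1, 0], [-1, 0, 0, 0, 0], [-1, 0, 0, 0, 0]]}}

```text
time: 16.43
tool_pos: [0.5185, 0.1896, 0.0882]
tcp_rot: [-1.984, -2.435, 0.0]
wrist_force: [0.4, 0.4, -4.4]
width: 0.222
grip_force: 78.7
```

```bash
python3 a.py | tail -2
```

```text
t 16.73 tcp [518.7 189.7  88.4] under 68.0 yaw 101.66 go tool x,y -0.41 -0.27 Ftool [0.35 0.14 4.47] Mtool [ 0.009  0.147 -0.051] tilt [0. 0.]
meanF [-0.28 -0.02  4.48] M [-0.003 -0.059 -0.018]
```

The slot is over the pin with no load. Going on to contact the mat.

Call:
{"op": "jog_arm", "data": {"motion": [[-1, 0, 0, 1, 0], [-1, 0, 0, 1, 0], [-1, 0, 0, 1, 0], [-1, 0, 0, 1, 0], [-1, 0, 0, 1, 0], [-1, 0, 0, 1, 0], [-1, 0, 0, 1, 0], [-1, 0, 0, 1, 0], [-1, 0, 0, 0, 0]]}}

```text
time: 17.48
tool_pos: [0.5184, 0.1896, 0.0801]
tcp_rot: [-1.984, -2.435, 0.001]
wrist_force: [-0.6, -0.1, -5.5]
width: 0.221
grip_force: 78.7
```

Call:
{"op": "jog_arm", "data": {"motion": [[-1, 0, 0, 1, 0], [-1, 0, 0, 1, 0], [-1, 0, 0, 1, 0], [-1, 0, 0, 0, 0]]}}

```text
time: 17.82
tool_pos: [0.5188, 0.1897, 0.0778]
tcp_rot: [1.984, 2.436, 0.0]
wrist_force: [-0.7, -1.4, -0.5]
width: 0.218
grip_force: 79.3
```

```bash
python3 a.py | tail -2
```

```text
t 18.12 tcp [518.8 189.7  77.8] under 57.4 yaw 101.66 go tool x,y -0.42 -0.37 Ftool [-1.05 -2.23 -2.11] Mtool [ 0.462 -0.06  -0.038] tilt [0.02 0.01]
meanF [-0.61 -2.18 -0.93] M [ 0.392 -0.096  0.   ]
```

Contact at about 57.5 mm, as expected. Pressing gently.

Call:
{"op": "jog_arm", "data": {"motion": [[-1, 0, 0, 0.7, 0], [-1, 0, 0, 0.7, 0], [-1, 0, 0, 0.7, 0], [-1, 0, 0, 0.7, 0], [-1, 0, 0, 0, 0]]}}

```text
time: 18.53
tool_pos: [0.5188, 0.1897, 0.0746]
tcp_rot: [1.984, 2.435, 0.0]
wrist_force: [-2.2, -0.2, 3.5]
width: 0.218
grip_force: 79.8
```

```bash
python3 a.py | tail -2
```

```text
t 18.83 tcp [518.8 189.7  74.5] under 54.1 yaw 101.66 go tool x,y -0.39 -0.35 Ftool [-0.59 -0.75 -2.82] Mtool [ 0.306 -0.105  0.026] tilt [0.01 0.  ]
meanF [-0.64 -2.15 -2.15] M [ 0.367 -0.093  0.011]
```

Call:
{"op": "jog_arm", "data": {"motion": [[-1, 0, -0.3, 0.7, 0], [-1, 0, 0, 0.7, 0], [-1, 0, 0, 0.6, 0], [-1, 0, 0, 0.5, 0], [-1, 0, 0, 0, 0]]}}

```text
time: 19.25
tool_pos: [0.5187, 0.1897, 0.0721]
tcp_rot: [1.984, 2.435, 0.001]
wrist_force: [-0.9, -1.5, 2.5]
width: 0.22
grip_force: 79.7
```

```bash
python3 a.py | tail -2
```

```text
t 19.55 tcp [518.7 189.7  72.1] under 51.7 yaw 101.66 go tool x,y -0.4 -0.29 Ftool [-0.07  1.06 -2.31] Mtool [-0.033 -0.087 -0.04 ] tilt [0.04 0.01]
meanF [-0.38  0.41 -1.69] M [ 0.022 -0.098 -0.016]
```

Call:
{"op": "jog_arm", "data": {"motion": [[-1, 0, 0, 0.5, 0], [-1, 0, 0, 0.5, 0], [-1, 0, 0, 0, 0], [-1, 0, 0, 0, 0]]}}

```text
time: 19.88
tool_pos: [0.5187, 0.1897, 0.0714]
tcp_rot: [1.984, 2.435, 0.001]
wrist_force: [0.9, 0.0, 4.1]
width: 0.216
grip_force: 79.9
```

```bash
python3 a.py | tail -2
```

```text
t 20.18 tcp [518.7 189.7  71.3] under 50.9 yaw 101.66 go tool x,y -0.41 -0.31 Ftool [-0.44  1.61 -3.83] Mtool [-0.084 -0.109  0.033] tilt [0.05 0.01]
meanF [-0.09  0.57 -3.69] M [-0.092 -0.147  0.024]
```

Call:
{"op": "jog_arm", "data": {"motion": [[-1, 0, 0, 0.5, 0], [-1, 0, 0, 0.5, 0], [-1, 0, 0, 0, 0], [-1, 0, 0, 0, 0]]}}

```text
time: 20.52
tool_pos: [0.5188, 0.1897, 0.0713]
tcp_rot: [1.984, 2.435, 0.001]
wrist_force: [-2.1, -0.4, 10.3]
width: 0.22
grip_force: 80.9
```

```bash
python3 a.py | tail -2
```

```text
t 20.82 tcp [518.7 189.7  71.3] under 50.9 yaw 101.66 go tool x,y -0.43 -0.33 Ftool [ -0.05  -2.1  -10.75] Mtool [ 0.285 -0.156  0.005] tilt [0.04 0.01]
meanF [ -0.62  -1.71 -10.62] M [ 0.333 -0.169  0.006]
```

The platen has stopped at 50.9 mm with force rising at constant height, so the mat is against its stop. One small extra push, then relax and release.

Call:
{"op": "jog_arm", "data": {"motion": [[-1, 0, 0, 0.6, 0], [-1, 0, 0, 0, 0], [-1, 0, 0, 0, 0], [-1, 0, 0, 0, 0]]}}

```text
time: 21.15
tool_pos: [0.5188, 0.1897, 0.0713]
tcp_rot: [1.984, 2.435, 0.001]
wrist_force: [-2.6, -0.3, 13.9]
width: 0.215
grip_force: 81.4
```

Call:
{"op": "jog_arm", "data": {"motion": [[-1, 0, 0, -0.8, 0], [-1, 0, 0, -0.8, 0], [-1, 0, 0, -0.3, 0], [-1, 0, 0, 0, 0], [-1, 0, 0, 0, 0]]}}

```text
time: 21.57
tool_pos: [0.5187, 0.1897, 0.0713]
tcp_rot: [1.984, 2.435, 0.001]
wrist_force: [1.8, 0.1, 1.9]
width: 0.22
grip_force: 79.7
```

```bash
python3 a.py | tail -2
```

```text
t 21.87 tcp [518.7 189.7  71.4] under 51.0 yaw 101.66 go tool x,y -0.42 -0.26 Ftool [-1.18  3.88 -1.07] Mtool [-0.615 -0.077  0.036] tilt [0.04 0.01]
meanF [-0.1   3.19 -1.56] M [-0.503 -0.079 -0.011]
```

Call:
{"op": "jog_arm", "data": {"motion": [[-1, 0, 0.3, 0, 0], [-1, 0, 0, 0, 0], [-1, 0, 0, 0, 0], [-1, 0, 0, 0, 0]], "force": 20}}

```text
time: 22.2
tool_pos: [0.5187, 0.1897, 0.0714]
tcp_rot: [1.984, 2.435, 0.0]
wrist_force: [3.3, 1.1, 1.6]
width: 0.222
grip_force: 79.5
```

Call:
{"op": "jog_arm", "data": {"motion": [[-0.4, 0, 0, 0, 0], [-0.3, 0, 0, 0, 0], [-0.1, 0, 0, 0, 0], [0.1, 0, 0, 0, 0], [0.2, 0, 0, 0, 0], [0.2, 0, 0, 0, 0], [0.2, 0, 0, 0, 0], [0.2, 0, 0, 0, 0]]}}

```text
time: 22.87
tool_pos: [0.5186, 0.1896, 0.0714]
tcp_rot: [-1.984, -2.435, 0.0]
wrist_force: [-0.4, -0.3, -0.4]
width: 0.6
grip_force: 0.0
```

```bash
python3 a.py | tail -2
```

```text
t 23.17 tcp [518.7 189.6  71.4] under 51.0 yaw 101.66 go tool x,y -0.38 -0.24 Ftool [-0.07  0.09  0.08] Mtool [ 0.003 -0.042  0.002] tilt [0. 0.]
meanF [-0.42 -0.06 -0.1 ] M [-0.009 -0.008 -0.012]
```

Released cleanly. Retreating straight up, then a check.

Call:
{"op": "jog_arm", "data": {"motion": [[0.2, 0, 0, -4, 0], [0.2, 0, 0, -10, 0], [0.2, 0, 0, -20, 0], [0.2, 0, 0, -25, 0], [0.2, 0, 0, -25, 0], [0.2, 0, 0, -25, 0], [0.2, 0, 0, -15, 0], [0.2, 0, 0, -6, 0], [0.2, 0, 0, 0, 0], [0.2, 0, 0, 0, 0]]}}

```text
time: 24.0
tool_pos: [0.5185, 0.1896, 0.2014]
tcp_rot: [1.984, 2.435, 0.0]
wrist_force: [0.3, 0.3, -0.4]
width: 0.602
grip_force: 0.0
```

```bash
python3 - <<'E'
from t import *
st,im,d=snap("wrist","w9"); P=cloud("wrist",d,st); rep(st)
R=cv2.Rodrigues(st["tcp_rot"])[0]; L=(P-st["tool_pos"])@R*1000
m=(abs(P[...,2]-.063)<.006)&(abs(L[...,1])<30)&(abs(L[...,0])<104)
A=np.c_[L[m][:,:2],np.ones(m.sum())]; c=np.linalg.lstsq(A,P[m][:,2]*1000,rcond=None)[0]; print("tilt deg",np.degrees(c[:2]).round(2),"top z (63 expected)",c[2].round(2),m.sum())
snap("scene","s9")
E
```

```text
t 24.0 tcp [518.5 189.6 201.4] under 181.0 yaw 101.66 go tool x,y -0.38 -0.07 Ftool [0.24 0.32 0.35] Mtool [ 0.01  -0.033 -0.003] tilt [0.01 0.01]
t 24.0 tcp [518.5 189.6 201.4] under 181.0 yaw 101.66 go tool x,y -0.38 -0.07 Ftool [0.24 0.32 0.35] Mtool [ 0.01  -0.033 -0.003] tilt [0.01 0.01]
tilt deg [-0.   -0.04] top z (63 expected) 63.02 11511
```

View pics/w9.png

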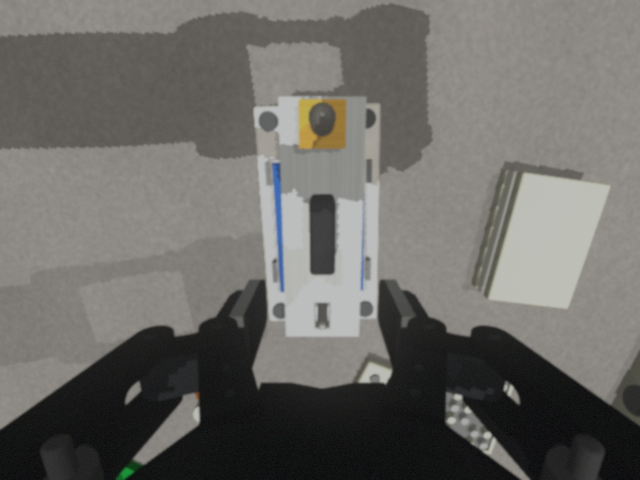

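The platen lies level (0.04°), with its top at 63.0 mm, which means the mat is fully home at 51 mm. The rod stands in the bore at (322,118) and the pin in the slot at (322,316). Handing in.

```bash
python3 -c "
from workcell import bot
print(bot.finish_job())"
```

```text
the job is handed in; nothing more can be done
None
```

The cap mat is pressed fully home and the platen released, lying level on it with the rod through its bore and the pin through its slot; I kept clear of the other items but took no final picture to check them, and handed in at about 24 s.

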